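# Nudge two round dies into their sockets on a jeweller's bench

### The job

Two loose round steel dies, a large one and a small one, lie on top of the flat die holder on the jeweller's bench. With your fingertips, push each die across the holder's top and over the edge of the round socket of its own size, so that it drops in and lies flat on the socket's floor: large die in the large socket, small die in the small one. Only push them, never pick them up or lift them, and leave the other things on the bench where they are.

Things in the scene. Friction and masses are not known exactly. Their poses are not given: they have to be found in the camera images.
- die_holder: Dark steel plate fixed to the bench, 200 mm along its x, 240 mm along its y, 22 mm high, with two round blind sockets. Origin at the centre of its underside (on the bench), z up; its flat top lies 22 mm above the origin. The sockets are in its +x half (away from the robot, the holder is turned by up to about 0.4 rad), the dies start in its -x half, one towards +y and one towards -y, either way round: a die is not always in front of its own socket.
- large_socket (a point): Centre of the floor of the large socket: round, 50 mm diameter, 7 mm deep, with 1 mm chamfer at the rim. At (+50, +55) mm in the holder's frame; its floor is 15 mm above the bench, and is black.
- small_socket (a point): Centre of the floor of the small socket: round, 39 mm diameter, 7 mm deep, with 1 mm chamfer at the rim. At (+50, -55) mm in the holder's frame; its floor is 15 mm above the bench, and is black. The large die does not fit it; the small die would fall into either socket, and is hard to get out of the wrong one.
- large_die: Loose round flat steel die, 45 mm diameter, 10 mm thick, about 125 g, with concentric rings on its top. Origin at the centre of its underside, z up; starts flat on the holder's top (underside 22 mm above the bench); seated, its underside is at 15 mm and its top stands 3 mm proud of the holder.
- small_die: Loose round flat steel die, 34 mm diameter, 10 mm thick, about 70 g, with concentric rings on its top. Origin at the centre of its underside, z up; starts flat on the holder's top (underside 22 mm above the bench); seated, its underside is at 15 mm and its top stands 3 mm proud of the holder.
- polish_jar: Bystander: amber jar with a steel cap, 54 mm diameter, 50 mm high, standing beside the holder's +y side. Origin at the centre of its underside.
- ring_cone: Bystander: wooden cone for rings, foot 44 mm diameter, 62 mm high, standing beside the holder's -y side. Origin at the centre of its underside.
- punch: Bystander: upright brass punch, foot 30 mm diameter, 45 mm high, standing beyond the holder's +x side. Origin at the centre of its underside.
Things that resemble listed ones, but are neither listed nor needed, are in the scene too. Leave any orange or yellow look-alike of the small_die alone. What is shaped like the large_die but purple is not meant.

How it is judged (in metres and radians):
At the end, for the whole second after the job is handed in: Each die lies at rest on the floor of the socket of its own size: underside within 1.5 mm of the socket floor, tilted less than 0.06 rad, centre within 5 mm of the socket's centre (horizontal distance between large_die and large_socket below 0.005 m and horizontal distance between small_die and small_socket below 0.005 m and z of each of large_die, small_die in the frame of die_holder below 0.0165 m and angle between each of large_die, small_die's own z axis and vertical below 0.06 rad and linear speed of each of large_die, small_die below 0.02 m/s); the robot touches nothing.
It fails at once if a die is lifted: its underside's centre more than 6 mm above the holder's top (z of any of large_die, small_die in the frame of die_holder above 0.028 m).
It fails at once if the jar, the ring cone or the punch is moved by more than 15 mm (distance of any of polish_jar, ring_cone, punch from where it was at the start of the episode above 0.015 m).
It also fails if it takes over 58 s, if anything falls off the work surface, if the arm or the gripper's body presses on something with over 40 N, if the wrist force passes 120 N, or if a joint passes its speed limit or range.

### The arm

A 6-joint arm with a two-finger parallel gripper is mounted at the origin on the work surface. World frame = base frame: x ahead of the robot, y to its left, z up, the work surface at z = 0. Lengths are in mm, angles in rad, forces in N, time in s.
With the tool pointing down it reaches from about 275 to 750 mm from the base axis. Payload 10.2 kg.
Tool frame: the origin (TCP) lies between the finger pads; the fingertips stand 17 mm ahead of it and the grasp point (between the pads) lies 2 mm behind it; z points along the fingers, y is the line along which they close (so a half turn about z gives the same grasp; the last joint's range is limited). The gripper opens to 85 mm and grips with 20 to 120 N. Pads are 22 mm wide; open, the fingers measure 114 mm over their backs; the gripper's body (76 mm by 85 mm) begins 54 mm behind the grasp point. The pads swing forward as they close: fully open they stand 13 mm farther back than shut.
Start: joints at [-1.532, 0.313, 1.498, -0, 1.331, -0.223], TCP at [135.867, -507.121, 248.294] pointing down, gripper open.
Joint ranges: [-2.94, 2.94], [-0.97, 2.17], [0.19, 2.56], [-1.23, 4.37], [0.02, 3.11], [-2.88, 2.88]. Speed limits (rad/s): [2.39, 2.39, 3.01, 3.14, 3.14, 3.14].

### API

Orientations are given as a unit quaternion [w, x, y, z].
In Python, from rig import * gives the robot as it stands.
- The arm moves only by the tool step_arm, never from a script. Its argument "commands" is text: rows parted by semicolons, each of 7 numbers parted by spaces: the opening, from 0 (shut) to 1 (fully open), then the shift along the tool's x, y, z in cm, then the turn, a rotation vector about the tool's x, y, z in rad. In form: hand x y z rx ry rz; .... A call has 1 to 20 rows; each row is the pose to reach, as a shift and turn from the pose commanded when the call began, along the tool's axes at that moment; what a row does not reach only later rows make up. A row lasts 1/12 s, in which the tool goes at most 41.7 mm and 7.16 degrees, less where a joint would pass 70% of its speed; a pose out of reach is approached as far as the arm can. A call with a gripper value outside its range is refused whole. The fingers move at their own pace and stop on an object; "newtons" is the grip in N (left out, the last holds). Time passes only in rows, so rows that repeat a pose let the fingers close. It gives the time, the measured TCP pose, the force, the opening and the grip force at its end, in the units of the state.
- sense(): the state, without advancing time (a new reading comes with each control period).
- capture(name): name is "side" or "top" or "wrist"; returns the picture (384x512x3 uint8, red, green, blue); there is no depth.
- camera_model(name): a dict with "mtx" (3x3 intrinsics, pixels), "eye" and "rotation" of the camera in the world. Camera axes: x right, y down, z forward; pixel columns grow to the right and rows downward; lengths in mm; the calibration is good to about 2 mm. A picture is of the moment at which its call begins: read the wrist's pose just before it. camera_model takes no time and is no camera call; for the wrist camera it gives the pose at the moment of the call.
- finish_job(): hands the job in; it is judged then, once.
Trained networks look in the newest picture that a camera, given by its name, has taken for a name from the list of things; names that differ only in an ending like _2 or _b are one class to them, and where a whole thing is asked for, a point or a joint stands for the part that bears it (a point fixed in the world has none). Each returns a list of dicts, best first, with "score" (0 to 1); they miss things now and then, are a little off and sometimes report something else, mostly with a low value. They report only what shows in the picture. A call takes as long as a camera call. They do not tell look-alikes from the thing itself.
- search_frame(camera, label): "rect" ([centre column, centre row, width, height] in pixels, round what is visible of it).
- trace(camera, label): "mask" (384x512 bool, what is visible of it) and "rect" ([centre column, centre row, width, height] in pixels, round what is visible of it).
- spot_point(camera, label): "xy" ([column, row] in pixels: a listed point, or the origin of a listed thing).
The state is a dict: "time_s": time; "joints": joint angles; "dq": joint speeds; "tau": joint torques, N m; "eef_pos": TCP position; "ee_rot": TCP orientation; "force": force on the tool from outside, world axes, zero at the start; "wrist_torque": the same for the moment, N m; "grip_width": opening from 0.0 (shut) to 1.0 (fully open); "grip_force": force on a finger pad.
Only numpy, scipy, OpenCV 4.12 (cv2) and the standard library are available. Lean on these libraries where they do the work, as an engineer would, in place of code of your own. Each camera call takes 0.05 s, during which the arm holds its last target. There are 200 camera calls.

## Working session

There is one attempt and no reset: what is moved stays moved. The work goes in short steps, Python scripts to look and compute and a tool call to move; the robot and the scene stay as the last step left them, time stands still between calls to the robot, and variables do not carry over. Pictures are saved under pics/ and viewed, at most 10 in all, crops included, and the job is handed in when it is done.

Besides the shell and the picture viewer there is one more tool, called after "Request:" as a command line: name --argument value ..., lists and objects as JSON in quotes. step_arm: Moves the arm, as the interface text tells. Its arguments: {"type":"object","properties":{"commands":{"type":"string"},"newtons":{"type":"number"}},"required":["commands"]}

```bash
mkdir -p pics; ls; cat > h.py <<'E'
from rig import *
import numpy as np, cv2
def ray(cam,px,z,m=None):
    m=m or camera_model(cam); K=np.array(m["mtx"]);R=np.array(m["rotation"])
    if R.shape!=(3,3): raise Exception(R)
    d=R@np.linalg.inv(K)@np.array([px[0],px[1],1.]); e=np.array(m["eye"])
    return (e+d*(z-e[2])/d[2])
def proj(cam,P):
    m=camera_model(cam);K=np.array(m["mtx"]);R=np.array(m["rotation"])
    p=K@(R.T@(np.array(P,float)-np.array(m["eye"]))); return p[:2]/p[2]
def save(name,img): cv2.imwrite("pics/"+name,cv2.cvtColor(img,cv2.COLOR_RGB2BGR))
E
python3 - <<'E'
from h import *
s=sense();print(s)
print(camera_model("top"))
im=capture("top");save("top0.png",cv2.resize(im,(800,600)))
for l in ["large_die","small_die","polish_jar","ring_cone","punch","die_holder"]:
    for r in search_frame("top",l)[:4]:
        print(l,r, ray("top",r["rect"][:2],32 if "die" in l else 0).round(1))
for l in ["large_socket","small_socket","die_holder","large_die","small_die"]:
    for r in spot_point("top",l)[:3]: print("pt",l,r,ray("top",r["xy"],{"d":0,"l":15,"s":15}[l[0]] if "die"!=l[-3:] else 22).round(1))
E
```

```text
pics
{'time_s': 0.0, 'joints': array([-1.53239857e+00,  3.13495712e-01,  1.49841920e+00,  1.08376140e-05,
        1.33099738e+00, -2.23422021e-01]), 'dq': array([ 0.00097994, -0.00013413,  0.00116853, -0.00112149,  0.00111712,
       -0.00025095]), 'tau': array([ 1.87011829e-03, -4.12257457e+01, -2.59741545e+01, -8.43640260e-05,
        4.12702560e-03, -4.14725389e-05]), 'eef_pos': array([ 135.86101386, -506.88237045,  247.71840132]), 'ee_rot': array([-6.56509677e-04,  9.91443483e-01,  1.30534990e-01,  6.61944770e-05]), 'force': array([ 0.99018301, -1.48668916,  0.44086477]), 'wrist_torque': array([0.08652951, 0.02043164, 0.01758831]), 'grip_force': 0.0, 'grip_width': 0.9978226682406782}
{'mtx': array([[404.19840232,   0.        , 254.7361239 ],
       [  0.        , 404.19840232, 187.1360882 ],
       [  0.        ,   0.        ,   1.        ]]), 'eye': array([490.46710779,  39.76068481, 881.02891316]), 'rotation': array([-0.05379588,  0.71424149, -0.6970668 ,  0.03260318])}Traceback (most recent call last):
  File "<stdin>", line 7, in <module>
  File "h.py", line 5, in ray
    if R.shape!=(3,3): raise Exception(R)
                       ^^^^^^^^^^^^^^^^^^
Exception: [-0.05379588  0.71424149 -0.6970668   0.03260318]
```

View pics/top0.png

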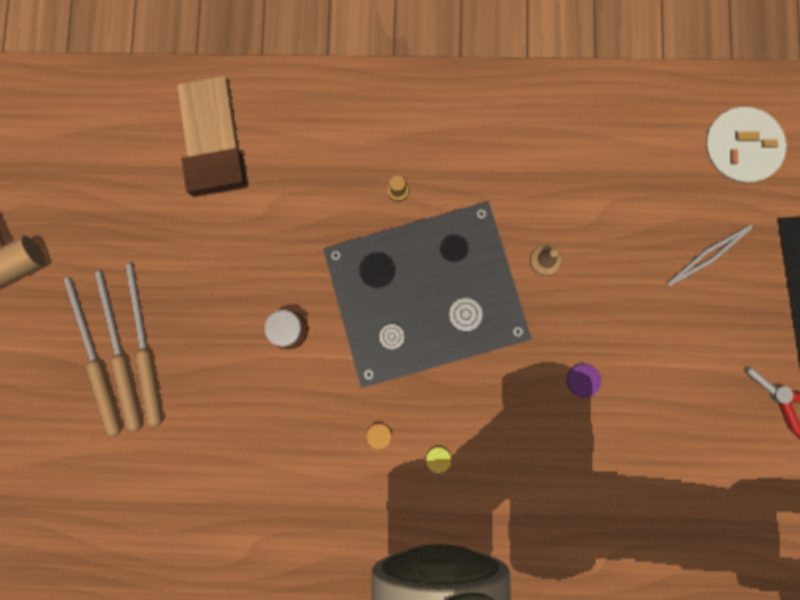

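The top view (800x600 scaling) shows the holder in the middle. The large die is at (466,315) and the small die at (391,336), both ringed grey steel. The large socket is at (377,268) and the small socket at (454,247), so the dies are crossed.
Things that could be mistaken for the dies are an orange disc (378,436), a yellow disc (438,460), a purple disc (584,380) and the jar's steel cap (284,328). By the description I choose the two ringed steel discs on the holder.

```bash
python3 - <<'E'
s=open('h.py').read()
s=s.replace('    if R.shape!=(3,3): raise Exception(R)\n','').replace('R=np.array(m["rotation"])','R=rot(m["rotation"])')
s=s.replace('def ray','from scipy.spatial.transform import Rotation\ndef rot(q): return Rotation.from_quat([q[1],q[2],q[3],q[0]]).as_matrix()\ndef ray',1)
open('h.py','w').write(s)
E
python3 - <<'E'
from h import *
im=capture("top");save("crop0.png",cv2.resize(im[120:260,170:370],(800,560),interpolation=cv2.INTER_CUBIC))
for l in ["large_die","small_die","polish_jar","ring_cone","punch","die_holder"]:
    for r in search_frame("top",l)[:4]:
        print(l,round(r["score"],2),np.round(r["rect"],1), ray("top",r["rect"][:2],32 if l[-3:]=="die" else 22).round(1))
for l in ["large_socket","small_socket","die_holder","large_die","small_die","polish_jar","ring_cone","punch"]:
    z={"large_socket":15,"small_socket":15,"large_die":22,"small_die":22}.get(l,0)
    for r in spot_point("top",l)[:3]: print("pt",l,round(r["score"],2),np.round(r["xy"],1),ray("top",r["xy"],z).round(1))
# holder fit: dark plate mask
g=im.astype(int); sat=g.max(2)-g.min(2)
m=((sat<25)&(g.max(2)<110)).astype(np.uint8)
t=trace("top","die_holder")[0]["mask"]
k=cv2.morphologyEx(t.astype(np.uint8),cv2.MORPH_CLOSE,np.ones((9,9)))
c=max(cv2.findContours(k,0,cv2.CHAIN_APPROX_NONE)[0],key=cv2.contourArea)
w=np.array([ray("top",p[0],22)[:2] for p in c],np.float32)
print("rect",cv2.minAreaRect(w))
print(sense()["time_s"])
E
```

```text
large_die 0.81 [371.9 244.8  24.4  20.3] [ 480.1 -178.3   32. ]
large_die 0.54 [296.5 203.3  21.   16.7] [562.3 -22.   32. ]
small_die 0.72 [250.2 215.3  17.9  14.3] [534.7  74.6  32. ]
small_die 0.69 [282.3 293.7  12.2  20.2] [376.1   4.5  32. ]
small_die 0.54 [242.  280.1  17.   17.1] [401.   87.8  32. ]
polish_jar 0.82 [180.8 211.2  25.5  24.9] [540.3 223.7  22. ]
ring_cone 0.85 [349.1 168.7  20.9  17.7] [ 640. -134.   22.]
punch 0.74 [182.1 212.   26.9  25. ] [538.7 220.8  22. ]
punch 0.59 [254.1 122.4  11.1  18.8] [738.2  72.1  22. ]
die_holder 0.9 [272.6 188.9 131.5 120.8] [592.8  28.6  22. ]
pt large_socket 0.55 [242.8 174.2] [624.3  93.8  15. ]
pt small_socket 0.68 [289.2 159.4] [659.   -6.1  15. ]
pt die_holder 0.71 [269.7 187.7] [597.9  34.8   0. ]
pt large_die 0.94 [295.8 204.6] [560.3 -21.3  22. ]
pt large_die 0.66 [372.4 244.3] [ 481. -182.   22.]
pt small_die 0.71 [239.9 280.3] [399.4  92.8  22. ]
pt small_die 0.58 [280.1 290.7] [380.7   8.7  22. ]
pt small_die 0.52 [252.5 218.8] [527.9  69.9  22. ]
pt polish_jar 0.8 [187.4 210.5] [543.5 213.9   0. ]
pt ring_cone 0.66 [348.4 168. ] [ 645.4 -136.9    0. ]
rect ((595.2173461914062, 30.658187866210938), (202.3003692626953, 242.6051788330078), 17.158456802368164)
0.9
```

View pics/crop0.png

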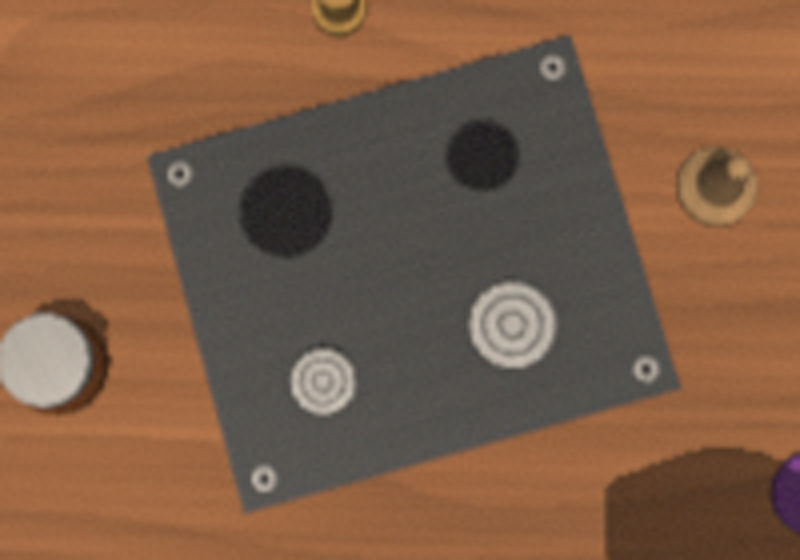

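The crop confirms it: the two ringed grey discs are on the holder (large at right, small at left), and the purple disc sits off the holder at lower right. Next I'll measure sub-pixel positions.

```bash
cat >> h.py <<'E'
def blobs(im,mask,z,cam="top",amin=40):
    n,l,st,c=cv2.connectedComponentsWithStats(mask.astype(np.uint8))
    out=[]
    for i in range(1,n):
        if st[i,4]<amin: continue
        cs=max(cv2.findContours((l==i).astype(np.uint8),0,1)[0],key=cv2.contourArea)
        (u,v),r=cv2.minEnclosingCircle(cs)
        P=ray(cam,c[i],z); out.append((c[i].round(1),int(st[i,4]),P.round(1),round(2*np.sqrt(st[i,4]/np.pi)*2.1,1)))
    return out
def masks(im):
    g=im.astype(int); mx=g.max(2); sat=mx-g.min(2)
    roi=np.zeros(mx.shape,bool); roi[125:250,205:342]=1
    br=cv2.morphologyEx(((mx>125)&(sat<45)&roi).astype(np.uint8),cv2.MORPH_CLOSE,np.ones((5,5)))
    return br,(mx<50)&roi
H0=np.array([595.2,30.7]);A=np.deg2rad(17.16)
RH=np.array([[np.cos(A),-np.sin(A)],[np.sin(A),np.cos(A)]])
def toH(p): return RH.T@(np.array(p)[:2]-H0)
def toW(p): return H0+RH@np.array(p)
E
python3 - <<'E'
from h import *
im=capture("top");b,k=masks(im)
print("bright");[print(*x,toH(x[2]).round(1)) for x in blobs(im,b,32)]
print("dark z22");[print(*x,toH(x[2]).round(1)) for x in blobs(im,k,22)]
print(toW([50,55]),toW([50,-55]))
for y in (174,): print(im[y,225:265].max(1))
print(camera_model("wrist"))
E
```

```text
bright
[297.6 200.9] 360 [567.5 -24.3  32. ] 45.0 [-42.7 -44.4]
[250.3 215. ] 209 [535.5  74.4  32. ] 34.3 [-44.1  59.4]
dark z22
[290.3 158.5] 222 [659.7  -8.1  22. ] 35.3 [ 50.2 -56.1]
[241.1 172.3] 379 [627.3  97.2  22. ] 46.1 [50.3 54.1]
[626.74696989  98.00370488] [659.20148736  -7.09959809]
[84 82 80 81 75 54 45 40 45 43 43 41 45 45 41 39 40 42 43 43 39 43 45 40
 43 39 43 45 70 80 80 82 78 79 78 80 82 83 78 81]
{'mtx': array([[275.40433313,   0.        , 250.98422865],
       [  0.        , 275.40433313, 189.34199527],
       [  0.        ,   0.        ,   1.        ]]), 'eye': array([ 205.1661804 , -488.46689929,  373.21150335]), 'rotation': array([ 0.11289027,  0.78505686, -0.60283301, -0.08679794])}
```

```bash
cat >> h.py <<'E'
def go(x,y,z,th):
    "shift in tool axes (cm) and rotvec to world target, tool down with tool-x at th deg"
    s=sense();R=rot(s["ee_rot"]);p=s["eef_pos"]
    t=np.deg2rad(th);Rt=np.array([[np.cos(t),np.sin(t),0],[np.sin(t),-np.cos(t),0],[0,0,-1]])
    print("t",round(s["time_s"],2),"F",s["force"].round(1),"pos",p.round(1),"yaw",np.rad2deg(np.arctan2(R[1,0],R[0,0])).round(1),"w",round(s["grip_width"],3))
    print("shift cm",(R.T@(np.array([x,y,z])-p)/10).round(2),"rv",Rotation.from_matrix(R.T@Rt).as_rotvec().round(3))
E
python3 -c "
from h import *
go(545.6,-69.2,120,64)"
```

```text
t 0.95 F [-0.6  0.2  0.1] pos [ 135.9 -507.1  248.3] yaw 15.0 w 1.006
shift cm [ 50.91 -31.7   12.83] rv [ 0.     0.    -0.855]
```

Request:
step_arm --commands "0.28 50.9 -31.7 12.8 0 0 -0.855; 0.28 50.9 -31.7 12.8 0 0 -0.855; 0.28 50.9 -31.7 12.8 0 0 -0.855; 0.28 50.9 -31.7 12.8 0 0 -0.855; 0.28 50.9 -31.7 12.8 0 0 -0.855; 0.28 50.9 -31.7 12.8 0 0 -0.855; 0.28 50.9 -31.7 12.8 0 0 -0.855; 0.28 50.9 -31.7 12.8 0 0 -0.855; 0.28 50.9 -31.7 12.8 0 0 -0.855; 0.28 50.9 -31.7 12.8 0 0 -0.855; 0.28 50.9 -31.7 12.8 0 0 -0.855; 0.28 50.9 -31.7 12.8 0 0 -0.855; 0.28 50.9 -31.7 12.8 0 0 -0.855; 0.28 50.9 -31.7 12.8 0 0 -0.855; 0.28 50.9 -31.7 12.8 0 0 -0.855; 0.28 50.9 -31.7 12.8 0 0 -0.855; 0.28 50.9 -31.7 12.8 0 0 -0.855; 0.28 50.9 -31.7 12.8 0 0 -0.855; 0.28 50.9 -31.7 12.8 0 0 -0.855; 0.28 50.9 -31.7 12.8 0 0 -0.855" --newtons 20

```text
time_s: 2.62
eef_pos: [545.2, -70.2, 120.7]
ee_rot: [0.0, 0.849, 0.529, 0.0]
force: [0.3, -1.1, -0.1]
grip_width: 0.284
grip_force: 0.0
```

Request:
step_arm --commands "0.28 0 0 3 0 0 0; 0.28 0 0 6 0 0 0; 0.28 0 0 7.5 0 0 0; 0.28 0 0 7.7 0 0 0; 0.28 0 0 7.7 0 0 0; 0.28 0 0 7.7 0 0 0; 0.28 0 0 7.7 0 0 0"

```text
time_s: 3.2
eef_pos: [546.2, -69.7, 44.8]
ee_rot: [0.001, 0.848, 0.53, 0.001]
force: [0.1, -0.2, 1.2]
grip_width: 0.278
grip_force: 0.0
```

```bash
python3 -c "
from h import *
go(545.6,-69.2,42,64)
save('w1.png',capture('wrist'))
for p in ([567.5,-24.3,32],[545.6+11*.439,-69.2+11*.899,25]): print(proj('wrist',p))
"
```

```text
t 3.2 F [ 0.1 -0.2  1.2] pos [546.2 -69.7  44.8] yaw 64.0 w 0.278
shift cm [ 0.02 -0.08  0.28] rv [ 0.003 -0.    -0.001]
[249.49669774 153.59642617]
[249.72998998 220.23390121]
```

View pics/w1.png

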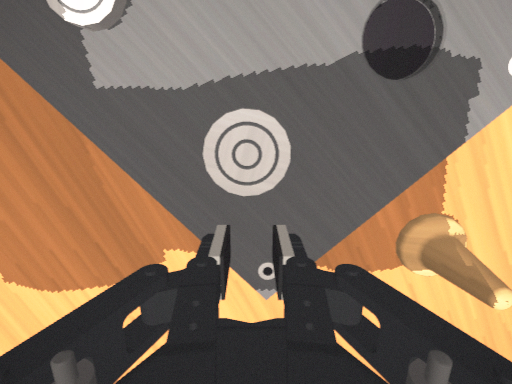

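Wrist view: the large die's centre is at (247,152), between the fingertips (gap centre about x=252). The small die is at top left, the small socket at (402,37), and the cone at right is clear. I'll lower and probe for the plate.

Request:
step_arm --commands "0.28 0 0 0.2 0 0 0; 0.28 0 0 0.3 0 0 0; 0.28 0 0 0.4 0 0 0; 0.28 0 0 0.4 0 0 0; 0.28 0 0 0.4 0 0 0"

```text
time_s: 3.67
eef_pos: [545.5, -69.2, 39.3]
ee_rot: [-0.0, 0.848, 0.53, -0.0]
force: [-0.1, -0.8, -0.3]
grip_width: 0.279
grip_force: 0.0
```

Request:
step_arm --commands "0.28 0 0 0.1 0 0 0; 0.28 0 0 0.2 0 0 0; 0.28 0 0 0.2 0 0 0; 0.28 0 0 0.2 0 0 0"

```text
time_s: 4.0
eef_pos: [545.6, -69.2, 38.9]
ee_rot: [0.0, 0.848, 0.53, 0.0]
force: [-6.9, 2.0, 17.9]
grip_width: 0.277
grip_force: 8.9
```

Request:
step_arm --commands "0.28 0 0 -0.35 0 0 0; 0.28 0.8 0 -0.35 0 0 0; 0.28 1.5 0 -0.35 0 0 0; 0.28 2.1 0 -0.35 0 0 0; 0.28 2.7 0 -0.35 0 0 0; 0.28 3.3 0 -0.35 0 0 0; 0.28 3.9 0 -0.35 0 0 0; 0.28 4.5 0 -0.35 0 0 0; 0.28 5.1 0 -0.35 0 0 0; 0.28 5.7 0 -0.35 0 0 0; 0.28 6.3 0 -0.35 0 0 0; 0.28 6.9 0 -0.35 0 0 0; 0.28 7.5 0 -0.35 0 0 0; 0.28 8.1 0 -0.35 0 0 0; 0.28 8.7 0 -0.35 0 0 0; 0.28 9.3 0 -0.35 0 0 0; 0.28 9.8 0 -0.35 0 0 0; 0.28 10.2 0 -0.35 0 0 0; 0.28 10.4 0 -0.35 0 0 0; 0.28 10.4 0 -0.35 0 0 0"

```text
time_s: 5.67
eef_pos: [591.2, 24.7, 40.8]
ee_rot: [-0.0, 0.848, 0.53, 0.0]
force: [1.2, 0.7, -0.3]
grip_width: 0.282
grip_force: 0.0
```

```bash
python3 -c "
from h import *
go(627-30*.439,97.6-30*.899,40.5,64)
save('w2.png',capture('wrist'))
print(proj('wrist',[627,97.6,22]))
s=sense();p=s['eef_pos'];print(proj('wrist',[p[0]+30*.439,p[1]+30*.899,32]))
"
```

```text
t 5.67 F [ 1.2  0.7 -0.3] pos [591.2  24.7  40.8] yaw 64.0 w 0.282
shift cm [5.12 0.02 0.03] rv [ 0. -0.  0.]
[251.04844982  87.79746085]
[250.89880304 194.01219888]
```

View pics/w2.png

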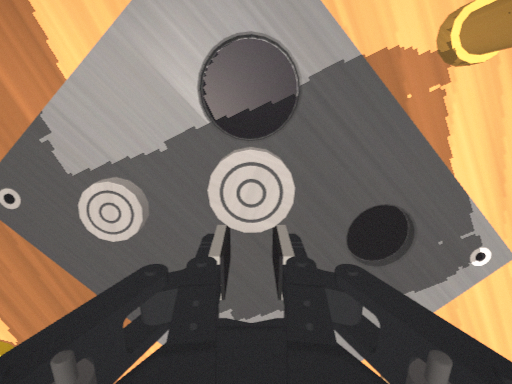

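Wrist view: the die at (251,190) is nested between the fingers. The large socket's centre is at (248.5,86), straight ahead and about 1 mm left. I'll push in with a −1.2 mm y correction.

Request:
step_arm --commands "0.28 0.5 -0.02 0 0 0 0; 0.28 1.0 -0.05 0 0 0 0; 0.28 1.5 -0.08 0 0 0 0; 0.28 2.0 -0.1 0 0 0 0; 0.28 2.5 -0.12 0 0 0 0; 0.28 3.0 -0.12 0 0 0 0; 0.28 3.4 -0.12 0 0 0 0; 0.28 3.8 -0.12 0 0 0 0; 0.28 4.1 -0.12 0 0 0 0; 0.28 4.3 -0.12 0 0 0 0; 0.28 4.5 -0.12 0 0 0 0; 0.28 4.7 -0.12 0 0 0 0; 0.28 4.8 -0.12 0 0 0 0; 0.28 4.9 -0.12 0 0 0 0; 0.28 5.0 -0.12 0 0 0 0; 0.28 5.0 -0.12 0 0 0 0; 0.28 5.0 -0.12 0 0 0 0"

```text
time_s: 7.13
eef_pos: [612.0, 69.8, 40.8]
ee_rot: [-0.0, 0.848, 0.53, 0.0]
force: [0.4, -0.1, 0.1]
grip_width: 0.284
grip_force: 0.0
```

```bash
python3 -c "
from h import *
go(627-30*.439,97.6-30*.899,40.5,64)
save('w3.png',capture('wrist'))
print(proj('wrist',[627,97.6,25]),proj('wrist',[627,97.6,32]))
"
```

```text
t 7.13 F [ 0.4 -0.1  0.1] pos [612.   69.8  40.8] yaw 64.0 w 0.284
shift cm [0.16 0.13 0.03] rv [ 0. -0. -0.]
[253.32702654 187.15571514] [253.43061139 190.93660192]
```

View pics/w3.png

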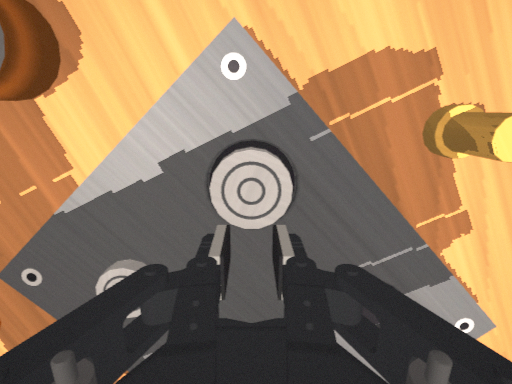

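Wrist view: the large die at (251,188) looks seated, with a dark crescent of socket gap on its far side only. I'll back off and go up, then check it from above.

Request:
step_arm --commands "0.28 -1 0 0 0 0 0; 0.28 -2 0 0 0 0 0; 0.28 -2 0 -2 0 0 0; 0.28 -4 0 -6 0 0 0; 0.22 -8 -4 -8 0 0 0.3; 0.22 -12 -8 -8 0 0 0.6; 0.22 -12 -8 -8 0 0 0.8; 0.22 -12 -8 -8 0 0 0.8"

```text
time_s: 7.85
eef_pos: [482.0, -4.4, 120.8]
ee_rot: [-0.001, 0.954, 0.3, -0.002]
force: [0.3, -0.2, -0.2]
grip_width: 0.222
grip_force: 0.0
```

```bash
python3 -c "
from h import *
im=capture('top');b,k=masks(im)
print('bright');[print(*x,toH(x[2]).round(1)) for x in blobs(im,b,32)]
print('at z25');[print(*x,toH(x[2]).round(1)) for x in blobs(im,b,25)]
save('t2.png',cv2.resize(im[120:260,170:370],(800,560),interpolation=cv2.INTER_CUBIC))
go(493.8,102,100,-33.5)
"
```

```text
bright
[241.5 172.5] 331 [625.2  95.6  32. ] 43.1 [47.8 53.2]
[248.  213.8] 127 [537.7  79.4  32. ] 26.7 [-40.6  63.5]
[291.6 229.2] 2013 [507.9 -12.5  32. ] 106.3 [-96.2 -15.5]
at z25
[241.5 172.5] 331 [626.3  96.1  25. ] 43.1 [49.  53.3]
[248.  213.8] 127 [538.1  79.7  25. ] 26.7 [-40.1  63.7]
[291.6 229.2] 2013 [508.1 -13.   25. ] 106.3 [-96.1 -16.1]
t 7.9 F [ 1.  -0.1  0.6] pos [484.8  -4.3 121.3] yaw 34.4 w 0.225
shift cm [ 6.75 -8.26  2.13] rv [0.000e+00 1.000e-03 1.185e+00]
```

View pics/t2.png

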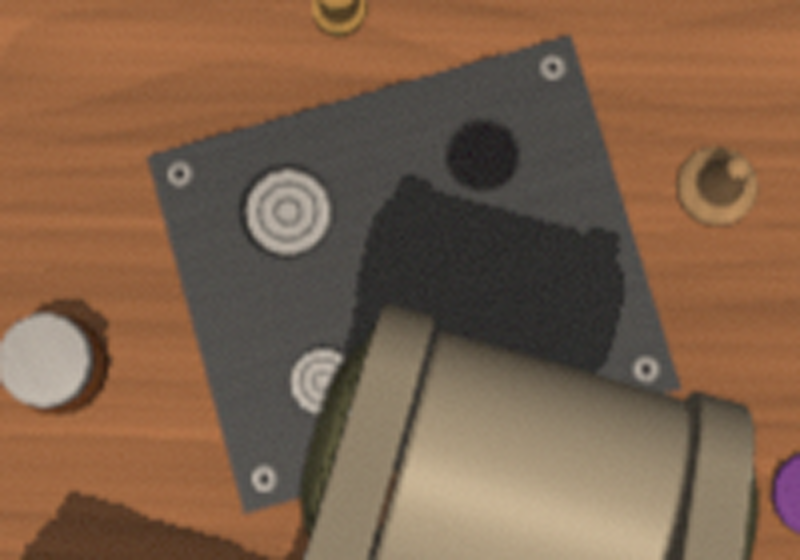

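Top view: the large die at (287,212) in the crop sits inside its socket with an even dark ring, at (49,53) in the holder frame, so it is seated. The small die at (321,380) is untouched. I'll settle, then move on.

Request:
step_arm --commands "0.22 0 0 0 0 0 0; 0.22 0 0 0 0 0 0"

```text
time_s: 8.07
eef_pos: [487.9, -3.4, 121.0]
ee_rot: [0.0, 0.952, 0.305, 0.0]
force: [0.9, 0.9, -0.1]
grip_width: 0.222
grip_force: 0.0
```

```bash
python3 -c "
from h import *
go(493.8,102,100,-33.5)"
```

```text
t 8.07 F [ 0.9  0.9 -0.1] pos [487.9  -3.4 121. ] yaw 35.5 w 0.222
shift cm [ 6.61 -8.24  2.09] rv [ 0.000e+00 -1.000e-03  1.205e+00]
```

Request:
step_arm --commands "0.22 6.6 -8.2 2.1 0 0 0.1; 0.22 6.6 -8.2 2.1 0 0 0.2; 0.22 6.6 -8.2 2.1 0 0 0.3; 0.22 6.6 -8.2 2.1 0 0 0.4; 0.22 6.6 -8.2 2.1 0 0 0.5; 0.22 6.6 -8.2 2.1 0 0 0.6; 0.22 6.6 -8.2 2.1 0 0 0.7; 0.22 6.6 -8.2 2.1 0 0 0.8; 0.22 6.6 -8.2 2.1 0 0 0.9; 0.22 6.6 -8.2 2.1 0 0 1.0; 0.22 6.6 -8.2 2.1 0 0 1.1; 0.22 6.6 -8.2 2.1 0 0 1.205; 0.22 6.6 -8.2 2.1 0 0 1.205; 0.22 6.6 -8.2 2.1 0 0 1.205; 0.22 6.6 -8.2 2.1 0 0 1.205; 0.22 6.6 -8.2 2.1 0 0 1.205; 0.22 6.6 -8.2 2.1 0 0 1.205"

```text
time_s: 9.48
eef_pos: [493.9, 102.1, 99.7]
ee_rot: [0.0, 0.957, -0.289, -0.0]
force: [0.5, 0.9, 0.5]
grip_width: 0.219
grip_force: 0.0
```

```bash
python3 -c "
from h import *
go(493.8,102,40.5,-33.5)
save('w4.png',capture('wrist'))
print(proj('wrist',[535.5,74.4,32]),proj('wrist',[659.4,-7.6,22]),proj('wrist',[497.8+11*.834,99.2-11*.552,25]))
for r in trace('wrist','small_die')[:3]: print(r['score'],r['rect'])
"
```

```text
t 9.48 F [0.5 0.9 0.5] pos [493.9 102.1  99.7] yaw -33.6 w 0.219
shift cm [-0.    0.01  5.92] rv [ 0.     0.    -0.001]
[251.29160692 140.9610916 ] [ 250.6237576  -121.14771546] [251.55755389 185.64884656]
0.92 [321.1, 263.1, 26.2, 19.8]
0.88 [416.1, 250.8, 45.8, 39.7]
0.81 [252.3, 144.4, 47.7, 50.3]
```

View pics/w4.png

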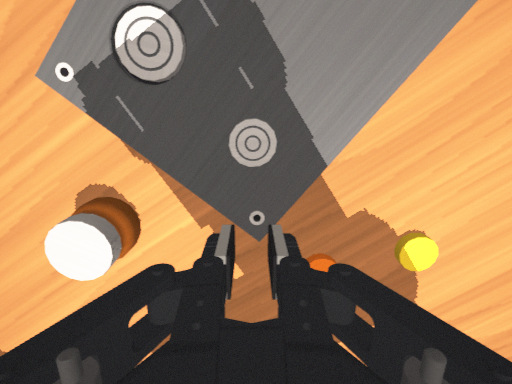

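Wrist view: the small die at (252,143) lies on the finger centreline. The large die sits in its socket at (148,43). The jar (82,245), the orange disc (321,263) and the yellow disc (417,252) are all clear. I'll descend 8 mm further forward.

Request:
step_arm --commands "0.22 0.8 0 0 0 0 0; 0.22 0.8 0 2 0 0 0; 0.22 0.8 0 4 0 0 0; 0.22 0.8 0 5.2 0 0 0; 0.22 0.8 0 5.7 0 0 0; 0.22 0.8 0 5.9 0 0 0; 0.22 0.8 0 5.9 0 0 0; 0.22 0.8 0 5.9 0 0 0"

```text
time_s: 10.25
eef_pos: [501.1, 97.5, 41.5]
ee_rot: [-0.0, 0.957, -0.29, 0.001]
force: [-0.1, -0.9, 1.0]
grip_width: 0.22
grip_force: 0.0
```

Request:
step_arm --commands "0.22 0.6 0 0 0 0 0; 0.22 1.2 0 0 0 0 0; 0.22 1.8 0 0 0 0 0; 0.22 2.4 0 0 0 0 0; 0.22 3.0 0 0 0 0 0; 0.22 3.6 0 0 0 0 0; 0.22 4.2 0 0 0 0 0; 0.22 4.8 0 0 0 0 0; 0.22 5.4 0 0 0 0 0; 0.22 6.0 0 0 0 0 0; 0.22 6.6 0 0 0 0 0; 0.22 7.2 0 0 0 0 0; 0.22 7.8 0 0 0 0 0; 0.22 8.4 0 0 0 0 0; 0.22 9.0 0 0 0 0 0; 0.22 9.6 0 0 0 0 0; 0.22 10.2 0 0 0 0 0; 0.22 10.7 0 0 0 0 0; 0.22 11.0 0 0 0 0 0; 0.22 11.0 0 0 0 0 0"

```text
time_s: 11.92
eef_pos: [592.5, 36.1, 40.7]
ee_rot: [0.0, 0.957, -0.29, 0.0]
force: [-0.4, -0.3, 0.6]
grip_width: 0.22
grip_force: 0.0
```

```bash
python3 -c "
from h import *
go(659.4-26*.834,-7.6+26*.552,40.5,-33.5)
save('w5.png',capture('wrist'))
s=sense();p=s['eef_pos'];print(proj('wrist',[659.4,-7.6,22]),proj('wrist',[p[0]+26*.834,p[1]-26*.552,32]))
for r in trace('wrist','small_die')[:3]: print(r['score'],r['rect'])
"
```

```text
t 11.92 F [-0.4 -0.3  0.6] pos [592.5  36.1  40.7] yaw -33.7 w 0.22
shift cm [ 5.39 -0.07  0.02] rv [-0.    -0.    -0.004]
[249.93911986  89.89743343] [251.27054136 201.25147617]
0.87 [249.5, 199.8, 62.6, 65.3]
```

View pics/w5.png

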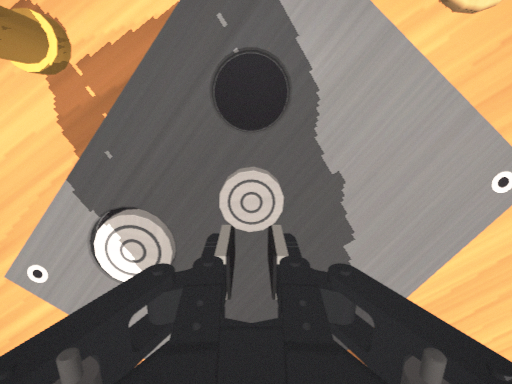

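Wrist view: the small die at (251,199) is nested between the fingers, with the small socket at (251,89) directly ahead. No lateral correction is needed.

Request:
step_arm --commands "0.22 0.5 0 0 0 0 0; 0.22 1.0 0 0 0 0 0; 0.22 1.5 0 0 0 0 0; 0.22 2.0 0 0 0 0 0; 0.22 2.5 0 0 0 0 0; 0.22 3.0 0 0 0 0 0; 0.22 3.4 0 0 0 0 0; 0.22 3.8 0 0 0 0 0; 0.22 4.1 0 0 0 0 0; 0.22 4.4 0 0 0 0 0; 0.22 4.6 0 0 0 0 0; 0.22 4.8 0 0 0 0 0; 0.22 5.0 0 0 0 0 0; 0.22 5.1 0 0 0 0 0; 0.22 5.2 0 0 0 0 0; 0.22 5.3 0 0 0 0 0; 0.22 5.3 0 0 0 0 0; 0.22 5.3 0 0 0 0 0"

```text
time_s: 13.52
eef_pos: [636.1, 7.2, 40.8]
ee_rot: [-0.0, 0.957, -0.29, 0.0]
force: [0.8, 0.6, -0.3]
grip_width: 0.222
grip_force: 0.0
```

```bash
python3 -c "
from h import *
go(659.4-26*.834,-7.6+26*.552,40.5,-33.5)
save('w6.png',capture('wrist'))
"
```

```text
t 13.52 F [ 0.8  0.6 -0.3] pos [636.1   7.2  40.8] yaw -33.7 w 0.222
shift cm [ 0.16 -0.06  0.03] rv [-0.    -0.    -0.004]
```

View pics/w6.png

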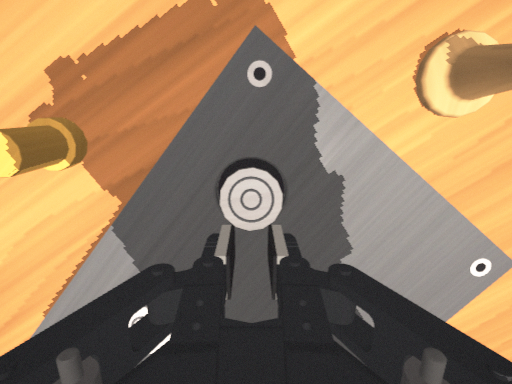

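Wrist view: the small die at (251,199) has a dark crescent ahead of it, but its size (about 65 px) hasn't shrunk, so it may still be on the rim. I'll nudge it on in small steps.

Request:
step_arm --commands "0.22 0.05 0 0 0 0 0; 0.22 0.1 0 0 0 0 0; 0.22 0.15 0 0 0 0 0; 0.22 0.2 0 0 0 0 0; 0.22 0.2 0 0 0 0 0; 0.22 0.2 0 0 0 0 0"

```text
time_s: 14.07
eef_pos: [637.8, 6.0, 40.8]
ee_rot: [-0.0, 0.957, -0.29, -0.0]
force: [0.3, 0.1, -0.1]
grip_width: 0.22
grip_force: 0.0
```

```bash
python3 -c "
from h import *
go(659.4-26*.834,-7.6+26*.552,40.5,-33.5)
im=capture('wrist')
for n,i in (('w5',0),('w6',0),('now',im)):
    g=i if n=='now' else cv2.imread('pics/'+n+'.png')
    m=((g.max(2)>120)&(g.max(2).astype(int)-g.min(2)<50)).astype(np.uint8); m[:150]=0;m[226:]=0;m[:,:215]=0;m[:,290:]=0
    m=cv2.morphologyEx(m,cv2.MORPH_CLOSE,np.ones((5,5)))
    print(n,m.sum(),cv2.boundingRect(m),m.sum(1).max())
"
```

```text
t 14.07 F [ 0.3  0.1 -0.1] pos [637.8   6.   40.8] yaw -33.7 w 0.22
shift cm [-0.04 -0.06  0.03] rv [-0.     0.    -0.004]
w5 3203 (219, 167, 65, 59) 65
w6 3075 (219, 168, 64, 58) 63
now 2931 (220, 168, 63, 58) 62
```

The width is now 62 px, as expected for a seated die. I'll back off and check both from above.

Request:
step_arm --commands "0.22 -1 0 0 0 0 0; 0.22 -2 0 0 0 0 0; 0.22 -2 0 -2 0 0 0; 0.22 -4 0 -6 0 0 0; 0.22 -8 0 -10 0 0 0; 0.22 -12 0 -12 0 0 0; 0.22 -16 0 -12 0 0 0; 0.22 -20 0 -12 0 0 0; 0.22 -24 0 -12 0 0 0; 0.22 -24 0 -12 0 0 0; 0.22 -24 0 -12 0 0 0"

```text
time_s: 15.03
eef_pos: [436.0, 140.7, 161.3]
ee_rot: [-0.0, 0.957, -0.289, -0.0]
force: [1.1, -1.0, -0.0]
grip_width: 0.218
grip_force: 0.0
```

```bash
python3 -c "
from h import *
im=capture('top');b,k=masks(im)
[print(*x,toH(x[2]).round(1)) for x in blobs(im,b,25)]
print('dark');[print(*x) for x in blobs(im,k,22)]
w=capture('wrist')
a=cv2.resize(im[120:260,170:370],(800,560),interpolation=cv2.INTER_CUBIC)[:300]
c=np.zeros((600,800,3),np.uint8); c[:300]=a; c[300:,:512]=w[:300]
save('f.png',c)
for r in trace('wrist','small_die')[:3]: print(r['score'],r['rect'])
for r in search_frame('top','polish_jar')[:1]+search_frame('top','ring_cone')[:1]+search_frame('top','punch')[:2]:print(np.round(r['rect'],1))
"
```

```text
[289.8 158.7] 185 [658.5  -6.9  25. ] 32.2 [ 49.4 -54.6]
[241.5 172.5] 330 [626.3  96.   25. ] 43.0 [49.  53.2]
dark
[238.3 211.2] 1518 [543.4 100.5  22. ] 92.3
0.91 [310.8, 183.9, 32.7, 37.6]
0.78 [393.2, 164.2, 36.3, 30.5]
[180.9 210.   24.2  27.6]
[349.4 167.9  19.1  18.1]
[255.2 118.8  10.3  17.1]
[290.6 161.9  17.4  17.7]
```

View pics/f.png

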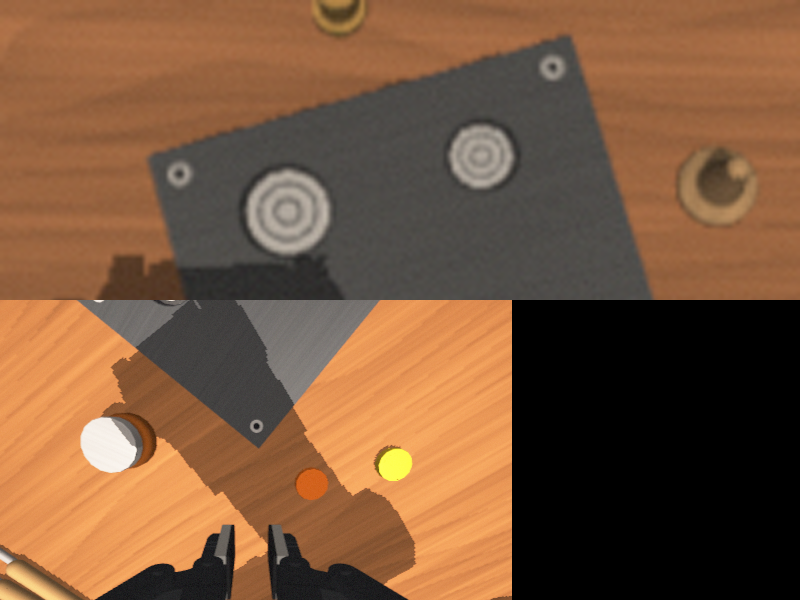

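The picture shows both dies centred in their sockets with dark rings all round (large at (287,212), small at (481,155)). Jar, cone and punch haven't moved and the arm is clear, so I'm handing in.

```bash
python3 -c "
from rig import *
print(finish_job())"
```

```text
the job is handed in; nothing more can be done
None
```

I pushed both dies into their own sockets and handed the job in at about 15 s; the last top view showed each centred within about 2 mm and the jar, cone and punch where they started, but the hand-in returned no verdict.

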